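# Plug the pipe neck for purging

### The job

Close the pipe neck for gas purging: set the tapered plug into the neck on the purge stand, turning it until its cross pin drops into two of the ring's notches and its shoulder sits flush on the brass ring. Then swing the red-handled hold-down arm over so that it rests on top of the seated plug. Leave the spray can, the steel slug and the mug where they stand.

Things in the scene. Friction and masses are not known exactly. Their poses are not given: they have to be found in the camera images.
- plug: Tapered purge plug, 110 mm tall, 0.3-0.55 kg, loose, standing upright on its narrow end. Origin: centre of that end's underside; z up its axis. Black taper: radius 20.2 mm at z=0, 24.5 at z=42, straight to 58 mm. Round aluminium shoulder, radius 30, z=58-64 mm. On it a yellow grip block. Steel cross pin below the shoulder, along the plug's x (see pin_mid). Half a turn about z changes nothing.
- plug_grip (a point): Centre of the plug's yellow grip block, 87 mm above the plug's origin; block 60 mm long (x) by 20 mm thick (y), from 64 mm to 110 mm above the origin. Axes as the plug's.
- pin_mid (a point): Middle of the plug's cross pin, 48 mm above the plug's origin; pin 8 mm in diameter along the plug's x, round ends 38 mm from the axis on both sides.
- stand: Fixed purge stand with a vertical pipe neck. Origin: underside of its grey base plate (115 mm in x, 230 mm in y, 10 mm thick, plate centre at y=-45 mm), straight below the neck's centre; z up. Conical bore: radius 26 mm at z=59 mm, 21 mm at z=10 mm. A brass ring sits on the neck (see neck_mouth). Two blue cheeks 155 mm high, 44 mm over their outsides, at y=-105 mm carry the arm's hinge.
- neck_mouth (a point): Centre of the brass ring's top face, 75 mm above the stand's origin; axes as the stand's. The ring is like a castle nut: 66 mm across flats, inside 52 mm, six notches 60 degrees apart, 12 mm wide, 16 mm deep. It is fixed at an unreported angle: find the notches by touch or sight. The plug's origin is 58 mm below this point when seated, 44 mm when its pin stands on the ring.
- hold_down (a joint): Angle of the hold-down arm, rad: 0 when level with its rubber foot on the seated plug (pointing along the stand's +y from the hinge), 1.57 upright, stop at 2.3 leaning back; starts leaning back. Stiff hinge (0.2 Nm, arm 0.3 kg): stays where left when steep, 2 to 4 N at the handle moves it. Steel arm 20 mm wide, 16 mm thick; foot 105 mm from the hinge.
- hinge_mid (a point): Centre of the hold-down arm's hinge, at y=-105 mm, z=140 mm in the stand's frame; the hinge axis is the stand's x.
- bar_mid (a point): Middle of the red crossbar handle at the free end of the hold-down arm, 165 mm from the hinge axis; the bar is 76 mm long along the stand's x and 16 mm in diameter, joined to the arm in its middle 20 mm.
- spray_can: Blue spray can with red cap, 65 mm diameter, 220 mm tall, standing; origin centre of underside. Leave alone.
- steel_round: Turned steel slug, 50 mm diameter, 55 mm tall; origin centre of underside. Leave alone.
- mug: White mug with dark spots, 82 mm diameter, 114 mm over its handle, 91 mm tall, standing; origin on its underside. Leave alone.
There are look-alikes about, which are no part of the job. Leave any orange look-alike of the plug alone.

How it is judged (in metres and radians):
On the way:
1. the plug is fully home in the neck while the hold-down arm is still raised (z of plug in the frame of neck_mouth below -0.054 m and horizontal distance between plug and neck_mouth below 0.006 m and angle between plug's own z axis and vertical below 0.08 rad and value of joint hold_down above 1 rad), for 0.2 s.
At the end, for the whole second after the job is handed in: The plug is fully home and at rest: its shoulder within 3 mm of the ring's top face, within 5 mm of the neck's axis, upright within 0.06 rad; the hold-down arm is down (joint under 0.06 rad) and rests on the plug (z of plug in the frame of neck_mouth below -0.055 m and horizontal distance between plug and neck_mouth below 0.005 m and angle between plug's own z axis and vertical below 0.06 rad and value of joint hold_down below 0.06 rad and contact force between hold_down and plug above 0.2 N and linear speed of plug below 0.02 m/s); the robot touches nothing.
It fails at once if the spray can was moved more than 30 mm or tipped (distance of spray_can from where it was at the start of the episode above 0.03 m or angle between spray_can's own z axis and vertical above 0.5 rad).
It fails at once if the steel slug was moved more than 30 mm (distance of steel_round from where it was at the start of the episode above 0.03 m).
It fails at once if the mug was moved more than 30 mm (distance of mug from where it was at the start of the episode above 0.03 m).
It also fails if it takes over 72 s, if anything falls off the work surface, if the arm or the gripper's body presses on something with over 40 N, if the wrist force passes 120 N, or if a joint passes its speed limit or range.

### The arm

A 7-joint arm with a two-finger parallel gripper is mounted at the origin on a cart in front of the work surface, level with it; the furniture and walls round the work are solid. World frame = base frame: x ahead of the robot, y to its left, z up, the work surface at z = 0. Lengths are in mm, angles in rad, forces in N, time in s.
With the tool pointing down it reaches from about 350 to 900 mm from the base axis. Payload 19.9 kg.
Tool frame: the origin (TCP) lies on the centre line of the jaws, within the pads' length; the fingertips stand env.tcp_to_tips ahead of it and the grasp point (between the pads) lies 2 mm behind it (env.tcp_to_tips is the distance from the TCP to the fingertips, in mm); z points along the fingers, y is the line along which they close (so a half turn about z gives the same grasp; the last joint's range is limited). The gripper opens to 94 mm and grips with 3 to 60 N. Pads are 16 mm wide; open, the fingers measure 119 mm over their backs; the gripper's body (75 mm by 177 mm) begins 78 mm behind the grasp point.
Start: joints at [-1.24, 0.417, -0.01, 1.614, 0.005, 1.111, -0.053], TCP at [227.047, 582.277, 185.725] pointing down, gripper open.
Joint ranges: [-2.81, 2.81], [-0.39, 2.02], [-1.27, 1.25], [0.06, 2.57], [-1.19, 4.33], [0.19, 2], [-2.82, 2.82]. Speed limits (rad/s): [1.89, 1.89, 2.39, 2.39, 3.01, 3.01, 3.01].

### API

Orientations are given as a unit quaternion [w, x, y, z].
In Python, from cell import env, get_image, camera_params, finder gives the robot as it stands. The module is installed in compiled form; this text tells all that it offers.
- The arm moves only by the shell command python3 -m creep 'ROWS' [FORCE]. ROWS is JSON, a list of rows, each a list of 3 entries, a list of its own where there are three numbers: the shift along the tool's x, y, z each as a share of 300 mm, from -1 to 1, then the turn, a rotation vector about the tool's x, y, z each as a share of 45 degrees, from -1 to 1, then the closure, from 0 (fully open) to 1 (shut). A call has 1 to 12 rows; each row is the pose to reach, as a shift and turn from the pose commanded when the call began, along the tool's axes at that moment; what a row does not reach only later rows make up. A row lasts 1/10 s, in which the tool goes at most 50 mm and 8.59 degrees, less where a joint would pass 70% of its speed; a pose out of reach is approached as far as the arm can. A call with a number of a shift or a turn outside -1 to 1 is refused whole. A call with a gripper value outside its range is refused whole. The fingers move at their own pace and stop on an object; FORCE is the grip in N (left out, the last holds). Time passes only in rows, so rows that repeat a pose let the fingers close. It gives the time, the measured TCP pose, the force, the opening and the grip force at its end, in the units of the state.
- env.sense(): the state, without advancing time (a new reading comes with each control period).
- get_image(name): name is "side" or "top" or "wrist"; returns (picture, depth): 480x640x3 uint8, red, green, blue; 480x640 float32, mm along the optical axis (not along the pixel's ray), 0 where there is no reading.
- camera_params(name): a dict with "vfov" (degrees; the focal length in pixels is half the picture's height over the tangent of half this angle, whatever the lens; pixels are square), "cx", "cy" (the principal point, pixels), "R" (3x3) and "t" (3): a world point X has camera coordinates R X + t. Camera axes: x right, y down, z forward; pixel columns grow to the right and rows downward; lengths in mm; the calibration is good to about 2 mm. A picture is of the moment at which its call begins: read the wrist's pose just before it. camera_params takes no time and is no camera call; for the wrist camera it gives the pose at the moment of the call.
- env.finish_job(): hands the job in; it is judged then, once.
Trained networks look in the newest picture that a camera, given by its name, has taken for a name from the list of things; names that differ only in an ending like _2 or _b are one class to them, and where a whole thing is asked for, a point or a joint stands for the part that bears it (a point fixed in the world has none). Each returns a list of dicts, best first, with "p" (0 to 1); they miss things now and then, are a little off and sometimes report something else, mostly with a low value. They report only what shows in the picture. A call takes as long as a camera call. They do not tell look-alikes from the thing itself.
- finder.regions_of(camera, label): "region" (480x640 bool, what is visible of it) and "xy" ([column, row] as shares, 0 to 1, of the picture: columns of its width, rows of its height, amid what is visible of it).
- finder.place_of(camera, label): "xy" ([column, row] as shares, 0 to 1, of the picture: columns of its width, rows of its height: a listed point, or the origin of a listed thing).
The state is a dict: "time_s": time; "qpos": joint angles; "qvel": joint speeds; "joint_efforts": joint torques, N m; "tool_pos": TCP position; "tool_rot": TCP orientation; "force": force on the tool from outside, world axes, zero at the start; "ft_torque": the same for the moment, N m; "width": opening from 0.0 (shut) to 1.0 (fully open); "finger_force": force on a finger pad.
Only numpy, scipy, OpenCV 4.12 (cv2) and the standard library are available. Lean on these libraries where they do the work, as an engineer would, in place of code of your own. Each camera call takes 0.05 s, during which the arm holds its last target. There are 200 camera calls.

## Working session

There is one attempt and no reset: what is moved stays moved. The work goes in short steps, Python scripts to look and compute and a shell command to move; the robot and the scene stay as the last step left them, time stands still between calls to the robot, and variables do not carry over. Pictures are saved under pics/ and viewed, at most 10 in all, crops included, and the job is handed in when it is done.

```bash
mkdir -p pics; cat > h.py <<'E'
import numpy as np, cv2
from cell import env, get_image, camera_params, finder
def K(p):
    f=240/np.tan(np.radians(p['vfov']/2)); return f,p['cx'],p['cy']
def ray(p,uv):
    f,cx,cy=K(p); R=np.array(p['R']); t=np.array(p['t'])
    d=R.T@np.array([(uv[0]-cx)/f,(uv[1]-cy)/f,1]); return -R.T@t,d
def atz(p,uv,z):
    c,d=ray(p,uv); return c+d*(z-c[2])/d[2]
def proj(p,X):
    f,cx,cy=K(p); c=np.array(p['R'])@np.array(X)+np.array(p['t']); return c[0]/c[2]*f+cx,c[1]/c[2]*f+cy
def tri(rs):
    A=np.zeros((3,3));b=np.zeros(3)
    for c,d in rs:
        d=d/np.linalg.norm(d);M=np.eye(3)-np.outer(d,d);A+=M;b+=M@c
    return np.linalg.solve(A,b)
def cloud(p,D):
    f,cx,cy=K(p); v,u=np.indices(D.shape); 
    C=np.stack([(u-cx)/f*D,(v-cy)/f*D,D],-1)
    return (C-np.array(p['t']))@np.array(p['R'])
def save(n,im): cv2.imwrite('pics/'+n+'.png',im[:,:,::-1])
E
python3 - <<'E'
from h import *
s=env.sense();print(s['time_s'],s['tool_pos'],s['tool_rot'],env.tcp_to_tips,s['width'])
ims=[]
for c in ['side','top']:
    im,D=get_image(c);p=camera_params(c);P=cloud(p,D);np.savez(c+'0.npz',im=im,D=D,P=P);ims.append(im)
    print(c,p['vfov'],ray(p,(320,240)))
    for n in ['plug_grip','neck_mouth','bar_mid','hinge_mid','stand','spray_can','steel_round','mug']:
        for r in finder.place_of(c,n)[:3]:
            uv=np.array(r['xy'])*[640,480];print(n,round(r['p'],2),uv.round(),P[int(min(uv[1],479)),int(min(uv[0],639))].round())
save('a',cv2.resize(np.vstack(ims),(533*3//2 if 0 else 450,600)) )
for c,i in zip('st',ims): save(c+'0',i)
E
```

```text
0.0 [226.94317639 581.90398881 185.12603925] [-5.71318918e-05  1.84828911e-01  9.82770519e-01 -6.15161351e-04] 17.0 0.9984266522112666
side 54.9588326210666 (array([ 628.32730476, -664.81778672,  831.6413598 ]), array([-0.03272753,  0.75467389, -0.65535499]))
plug_grip 0.82 [292. 220.] [516. 258.  98.]
plug_grip 0.81 [255. 248.] [441. 133. 106.]
plug_grip 0.77 [243. 216.] [385. 267.  98.]
bar_mid 0.57 [310. 315.] [ 593. -211.  288.]
hinge_mid 0.58 [309. 328.] [ 588. -166.  197.]
hinge_mid 0.17 [385. 295.] [746.  70.  35.]
stand 0.59 [304. 331.] [ 575. -132.  148.]
spray_can 0.98 [385. 296.] [747.  69.  29.]
spray_can 0.24 [285. 208.] [478. 413.  19.]
steel_round 0.72 [370. 253.] [717. 224.  25.]
mug 0.59 [285. 204.] [475. 414.  29.]
top 43.708348723239226 (array([ 342.70122185,  152.18430653, 1263.10356688]), array([ 0.2187052 , -0.01790944, -0.97565719]))
plug_grip 0.82 [310. 327.] [431. 158. 108.]
plug_grip 0.68 [225. 234.] [619. 321. 109.]
plug_grip 0.62 [251. 288.] [512. 268. 112.]
neck_mouth 0.97 [396. 262.] [571. -30.  17.]
bar_mid 0.86 [521. 216.] [ 595. -205.  286.]
hinge_mid 0.6 [451. 239.] [ 586. -116.  152.]
stand 0.88 [391. 265.] [564. -17.  14.]
spray_can 0.63 [328. 183.] [721. 113. 110.]
steel_round 0.94 [263. 205.] [694. 249.  57.]
steel_round 0.61 [176. 321.] [455. 418.  85.]
mug 0.6 [175. 318.] [468. 437.   9.]
```

View pics/s0.png

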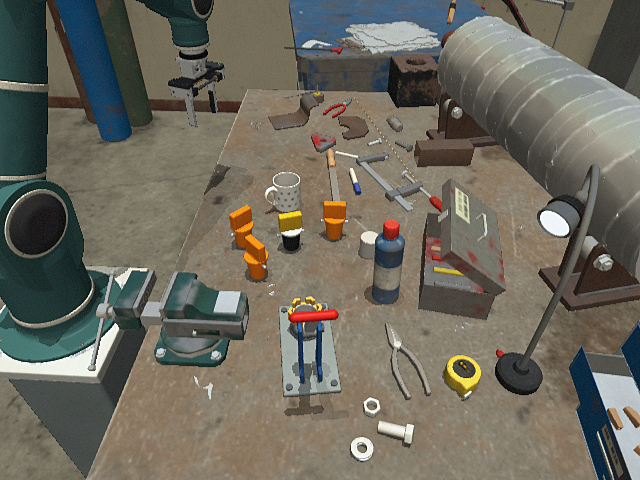

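View pics/t0.png

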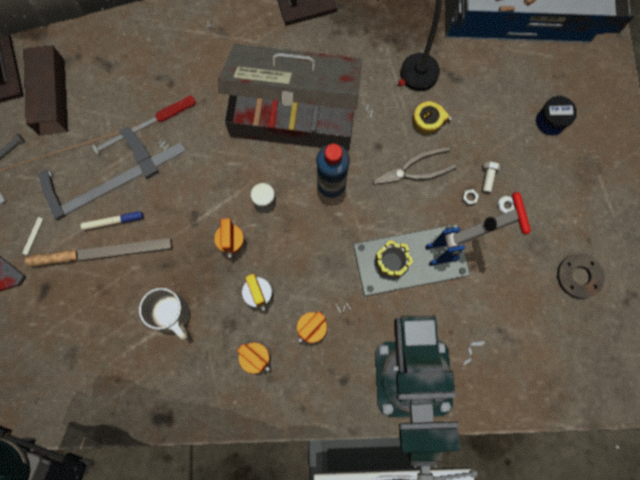

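Side view: the yellow plug is at (290,225). The orange look-alikes are at (241,225), (256,255) and (334,218); in the top view they are at (229,238), (312,327) and (254,358). In the top view the yellow plug is at (257,291), the ring at (394,259) and the red bar at (521,214). I choose the yellow one with the black taper.

```bash
python3 - <<'E'
from h import *
S={c:dict(np.load(c+'0.npz')) for c in['side','top']}
for c in S:
    im,P,D=S[c]['im'],S[c]['P'],S[c]['D']
    hsv=cv2.cvtColor(im,cv2.COLOR_RGB2HSV)
    yel=(hsv[...,0]>21)&(hsv[...,0]<34)&(hsv[...,1]>120)&(hsv[...,2]>70)&(D>0)
    m=yel&(np.hypot(P[...,0]-515,P[...,1]-267)<60)&(P[...,2]>60)
    q=P[m];print(c,'plug z',np.percentile(q[:,2],[5,50,95]).round(1),len(q))
    t=q[q[:,2]>np.percentile(q[:,2],95)-12]
    r=cv2.minAreaRect(t[:,:2].astype(np.float32));print(r, t.mean(0).round(1))
    m=(np.hypot(P[...,0]-568,P[...,1]+25)<60)&(D>0)
    q=P[m];t=q[(q[:,2]>66)&(q[:,2]<84)];print('ring',len(t),np.median(t,0).round(1),t.min(0),t.max(0))
    (cx,cy),rr=cv2.minEnclosingCircle(t[:,:2].astype(np.float32));print(cx,cy,rr)
    # base plate
    m=(P[...,2]>5)&(P[...,2]<15)&(abs(P[...,0]-580)<140)&(abs(P[...,1]+70)<150)
    k,l,st,ce=cv2.connectedComponentsWithStats(m.astype(np.uint8));i=1+st[1:,4].argmax()
    print('plate',st[i,4],cv2.minAreaRect(P[l==i][:,:2].astype(np.float32)))
    red=((hsv[...,0]<8)|(hsv[...,0]>172))&(hsv[...,1]>150)&(abs(P[...,0]-595)<80)&(abs(P[...,1]+208)<60)&(P[...,2]>200)
    q=P[red];print('bar',len(q),q.mean(0).round(1), np.linalg.svd(q-q.mean(0),full_matrices=False)[2][0])
t=S['top']['im']
a=cv2.resize(t[260:325,225:290],(400,400),interpolation=cv2.INTER_CUBIC)
b=cv2.resize(t[227:292,362:427],(400,400),interpolation=cv2.INTER_CUBIC)
save('crop',np.hstack([a,b]))
E
```

```text
side plug z [ 71.1  97.3 112.5] 320
((510.04888916015625, 261.0973815917969), (58.34605407714844, 22.6776123046875), 17.32828712463379) [509.8 258.9 109. ]
ring 162 [569.7   1.1  74.4] [533.77031616 -54.02095053  66.0346212 ] [605.75225774  19.1560772   79.16206495]
569.4888305664062 -17.73167610168457 37.39815139770508
plate 3121 ((577.567138671875, -63.07915496826172), (117.29737854003906, 231.21385192871094), 9.109243392944336)
bar 473 [ 599.8 -211.6  285.5] [-0.98784549 -0.1553306  -0.00580422]
top plug z [106.9 110.3 114. ] 264
((509.1230773925781, 261.2295837402344), (59.718666076660156, 17.635284423828125), 20.09859848022461) [508.9 261.4 110.5]
ring 274 [569.7 -18.7  75.2] [533.37371772 -54.73267826  66.00166547] [605.21803356  17.33477811  81.79584152]
569.8723754882812 -18.831064224243164 37.42947769165039
plate 3563 ((577.2823486328125, -65.09908294677734), (118.3049545288086, 238.5633544921875), 9.248099327087402)
bar 365 [ 597.9 -207.2  287.4] [-0.98731125 -0.15839216 -0.01133253]
```

View pics/crop.png

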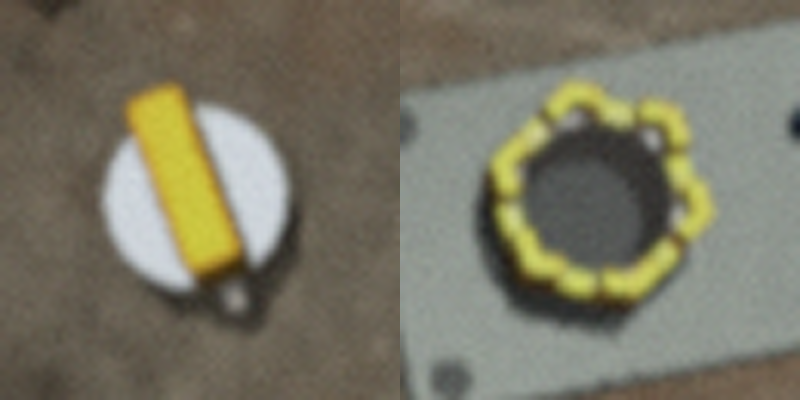

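The crop shows a yellow block across a light shoulder, with the pin end at its lower right, so it is the right plug. The ring has six raised corners; I will find the notch angle later with the wrist camera.

```bash
cat >> h.py <<'E'
from scipy.spatial.transform import Rotation as Ro
def plan(pos,ang=None,z=None):
    s=env.sense();q=s['tool_rot'];R=Ro.from_quat([q[1],q[2],q[3],q[0]])
    print('t',round(s['time_s'],2),'pos',np.round(s['tool_pos'],1),'F',np.round(s['force'],1),'w',round(s['width'],3),'xang',np.degrees(np.arctan2(*R.as_matrix()[[1,0],0])).round(1),'tilt',np.degrees(np.arccos(-R.as_matrix()[2,2])).round(2),'q7',np.round(s['qpos'],2))
    print('shift',(R.inv().apply(np.array(pos)-s['tool_pos'])/300).round(4))
    if ang is not None:
        a=np.radians(ang);T=np.array([[np.cos(a),np.sin(a),0],[np.sin(a),-np.cos(a),0],[0,0,-1]])
        print('turn',((R.inv()*Ro.from_matrix(T)).as_rotvec(degrees=True)/45).round(4))
E
python3 -m creep '[[[-0.15,-0.08,-0.15],[0,0,-0.1],0],[[-0.3,-0.16,-0.15],[0,0,-0.2],0],[[-0.45,-0.24,-0.15],[0,0,-0.4],0],[[-0.6,-0.32,-0.15],[0,0,-0.5],0],[[-0.7,-0.36,-0.15],[0,0,-0.5],0],[[-0.7,-0.36,-0.15],[0,0,-0.5],0]]'
python3 -c "
from h import *
plan([509.5,261.3,240],199.5)"
```

```text
time_s: 1.5
tool_pos: [388.2, 400.3, 231.2]
tool_rot: [0.001, -0.006, 1.0, -0.001]
force: [0.1, 0.5, -0.6]
width: 0.998
finger_force: 0.0
t 1.5 pos [388.2 400.3 231.2] F [ 0.1  0.5 -0.6] w 0.998 xang -179.3 tilt 0.12 q7 [-0.88  0.26  0.03  1.73 -0.01  1.15  0.73]
shift [-0.3983 -0.4685 -0.0283]
turn [-0.0016  0.002  -0.4168]
```

```bash
python3 -m creep '[[[-0.1,-0.12,-0.03],[0,0,-0.15],0],[[-0.2,-0.24,-0.03],[0,0,-0.3],0],[[-0.3,-0.36,-0.03],[0,0,-0.42],0],[[-0.4,-0.47,-0.03],[0,0,-0.42],0],[[-0.4,-0.47,-0.03],[0,0,-0.42],0],[[-0.4,-0.47,-0.03],[0,0,-0.42],0]]' | tail -0
python3 - <<'E'
from h import *
plan([509.5,261.3,87],199.5)
p=camera_params('wrist');im,D=get_image('wrist');P=cloud(p,D);save('w1',im)
hsv=cv2.cvtColor(im,cv2.COLOR_RGB2HSV)
m=(hsv[...,0]>20)&(hsv[...,0]<34)&(hsv[...,1]>110)&(hsv[...,2]>60)&(D>0)&(P[...,2]>60)
k,l,st,ce=cv2.connectedComponentsWithStats(m.astype(np.uint8))
i=1+st[1:,4].argmax();q=P[l==i];print(st[i],np.percentile(q[:,2],[5,50,95]))
t=q[q[:,2]>np.percentile(q[:,2],95)-8];print(cv2.minAreaRect(t[:,:2].astype(np.float32)))
print([(np.round(r['xy'],2),round(r['p'],2)) for r in finder.place_of('wrist','plug_grip')])
print(ray(p,(320,240)))
E
```

```text
t 2.1 pos [506.7 266.4 239.6] F [-0.1  0.7 -0.7] w 0.999 xang -160.0 tilt 0.01 q7 [-0.61  0.28  0.09  1.69 -0.03  1.18  1.41]
shift [-0.003  -0.0193  0.5088]
turn [-0.0001 -0.0002  0.011 ]
[303 313  29  43 573] [62.97527044 64.25768507 65.48129802]
((621.3109741210938, 299.37481689453125), (16.429147720336914, 48.285003662109375), 87.33576202392578)
[(array([0.34, 0.17]), 0.97), (array([0.49, 0.45]), 0.82), (array([0.52, 0.74]), 0.73), (array([0.6 , 0.13]), 0.7)]
(array([438.46501195, 241.82833313, 438.8237889 ]), array([ 0.24655772,  0.08491546, -0.96545155]))Exception ignored on flushing sys.stdout:
BrokenPipeError: [Errno 32] Broken pipe
```

View pics/w1.png

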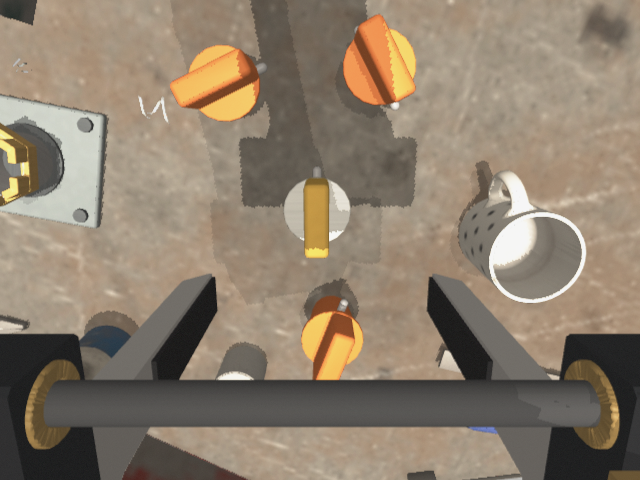

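Wrist view: the plug is at (317,215), with its block lined up with the tool x. The orange ones are at (220,82), (380,60) and (332,345). Refining the position from this view.

```bash
python3 - <<'E'
from h import *
p=camera_params('wrist');im,D=get_image('wrist');P=cloud(p,D)
hsv=cv2.cvtColor(im,cv2.COLOR_RGB2HSV)
m=np.zeros(D.shape,bool);m[165:270,280:355]=1
print(hsv[215,317],P[215,317],P[215,300])
t=P[m&(P[...,2]>100)];print(len(t),t[:,2].mean(),cv2.minAreaRect(t[:,:2].astype(np.float32)),t.mean(0))
t=P[m&(P[...,2]>60)&(P[...,2]<70)];print('shoulder',cv2.minEnclosingCircle(t[:,:2].astype(np.float32)))
plan([509.5,261.3,87],199.5)
E
```

```text
[ 19 166 192] [503.15280276 263.29577389 110.55695436] [517.88129231 252.02907756  62.8575334 ]
1918 114.79466871246463 ((488.9879150390625, 254.953125), (104.75139617919922, 19.9302978515625), 20.246740341186523) [507.60409047 262.21785556 114.79466871]
shoulder ((510.1681213378906, 263.0181579589844), 30.183870315551758)
t 2.25 pos [505.6 268.2 239.7] F [-0.1  0.7  0.2] w 0.998 xang -159.8 tilt 0.02 q7 [-0.61  0.28  0.09  1.69 -0.03  1.18  1.41]
shift [-0.0045 -0.0262  0.5091]
turn [ 0.0004 -0.0002  0.0156]
```

```bash
python3 -m creep '[[[-0.006,-0.024,0.1],[0,0,0],0],[[-0.006,-0.024,0.2],[0,0,0],0],[[-0.006,-0.024,0.3],[0,0,0],0],[[-0.006,-0.024,0.3],[0,0,0],0],[[-0.006,-0.024,0.3],[0,0,0],0]]' ; python3 -c "
from h import *
plan([509.8,262,87],200.2)"
```

```text
time_s: 2.75
tool_pos: [510.3, 261.6, 150.5]
tool_rot: [-0.0, -0.175, 0.985, 0.0]
force: [0.2, 1.0, 0.8]
width: 0.997
finger_force: 0.0
t 2.75 pos [510.3 261.6 150.5] F [0.2 1.  0.8] w 0.997 xang -159.8 tilt 0.01 q7 [-0.6   0.36  0.09  1.78 -0.04  1.    1.43]
shift [0.001  0.0018 0.2118]
turn [ 0.0001 -0.0002 -0.0007]
```

```bash
python3 -m creep '[[[0,0.002,0.1],[0,0,0],0],[[0,0.002,0.18],[0,0,0],0],[[0,0.002,0.212],[0,0,0],0],[[0,0.002,0.212],[0,0,0],0],[[0,0.002,0.212],[0,0,0],1],[[0,0.002,0.212],[0,0,0],1],[[0,0.002,0.212],[0,0,0],1],[[0,0.002,0.212],[0,0,0],1],[[0,0.002,0.212],[0,0,0],1],[[0,0.002,0.212],[0,0,0],1]]' 40; python3 -c "
from h import *
plan([509.8,262,230],200.2)"
```

```text
time_s: 3.75
tool_pos: [510.4, 261.3, 86.3]
tool_rot: [0.0, -0.174, 0.985, -0.0]
force: [0.1, 0.1, 0.5]
width: 0.525
finger_force: 0.0
t 3.75 pos [510.4 261.3  86.3] F [0.1 0.1 0.5] w 0.525 xang -159.9 tilt 0.01 q7 [-0.59  0.44  0.08  1.83 -0.05  0.87  1.43]
shift [ 0.0011  0.0028 -0.4791]
turn [-0.0001  0.0001 -0.0024]
```

```bash
python3 -m creep '[[[0,0,0],[0,0,0],1],[[0,0,0],[0,0,0],1],[[0,0,0],[0,0,0],1],[[0,0,0],[0,0,0],1],[[0,0,0],[0,0,0],1],[[0,0,0],[0,0,0],1],[[0,0,0],[0,0,0],1]]' 40; python3 -m creep '[[[0,0,-0.1],[0,0,0],1],[[0,0,-0.2],[0,0,0],1],[[0,0,-0.3],[0,0,0],1],[[0,0,-0.4],[0,0,0],1],[[0,0,-0.48],[0,0,0],1],[[0,0,-0.48],[0,0,0],1]]' 40;python3 -c "
from h import *
plan([520,120,230],200)"
```

```text
time_s: 4.45
tool_pos: [510.3, 261.4, 86.2]
tool_rot: [-0.0, -0.175, 0.985, -0.0]
force: [-1.1, 1.2, 0.2]
width: 0.202
finger_force: 40.0
time_s: 5.05
tool_pos: [511.5, 261.8, 233.0]
tool_rot: [0.002, -0.174, 0.985, 0.001]
force: [0.2, 0.4, -2.6]
width: 0.207
finger_force: 40.0
t 5.05 pos [511.5 261.8 233. ] F [ 0.2  0.4 -2.6] w 0.207 xang -159.9 tilt 0.24 q7 [-0.6   0.28  0.1   1.69 -0.03  1.16  1.42]
shift [ 0.1358 -0.4537  0.0092]
turn [0.0008 0.0054 0.002 ]
```

```bash
python3 -m creep '[[[0.02,-0.14,0],[0,0,0],1],[[0.04,-0.28,0],[0,0,0],1],[[0.06,-0.42,0],[0,0,0],1],[[0.08,-0.545,0],[0,0,0],1],[[0.08,-0.545,0],[0,0,0],1],[[0.08,-0.545,0],[0,0,0],1],[[0.08,-0.545,0],[0,0,0],1]]' 40 >/dev/null; python3 - <<'E'
from h import *
plan([570,-18.8,230],200)
p=camera_params('wrist');im,D=get_image('wrist');P=cloud(p,D);np.savez('w2.npz',im=im,D=D,P=P)
m=(np.hypot(P[...,0]-569.8,P[...,1]+18.8)<50)&(D>0)
v,u=np.where(m);print(u.min(),u.max(),v.min(),v.max())
t=P[m&(P[...,2]>68)&(P[...,2]<82)];print(len(t),np.percentile(t[:,2],[5,50,95]));print(cv2.minEnclosingCircle(t[:,:2].astype(np.float32)))
# fit centre via hex castle: angular histogram
c=np.array(cv2.minEnclosingCircle(t[:,:2].astype(np.float32))[0])
d=t[:,:2]-c;r=np.hypot(*d.T);a=np.degrees(np.arctan2(d[:,1],d[:,0]));k=(r>27)&(r<36)
print(np.histogram(a[k],36,(-180,180))[0]); print(np.histogram(a[k]%60,12,(0,60))[0])
z=np.exp(1j*np.radians(6*a[k])).mean();print('merlon phase',np.degrees(np.angle(z))/6,abs(z))
print(p['R'],p['t'])
print([(np.round(r['xy'],3),round(r['p'],2)) for r in finder.place_of('wrist','neck_mouth')])
save('w2',np.hstack([cv2.resize(im,(400,300)),cv2.resize(im[max(v.min()-8,0):v.max()+8,max(u.min()-8,0):u.max()+8],(300,300),interpolation=cv2.INTER_CUBIC)]))
E
```

```text
t 5.75 pos [543.5 100.5 229.4] F [-0.4 -0.3 -3.2] w 0.206 xang -159.8 tilt 0.07 q7 [-0.39  0.25  0.18  1.75 -0.05  1.15  1.73]
shift [ 0.0541 -0.4039 -0.0022]
turn [ 0.0004 -0.0014  0.0037]
136 248 131 238
1679 [69.607369   74.96008318 76.37816606]
((569.9262084960938, -17.953567504882812), 37.468299865722656)
[77 62 67 13  0 47 63 72 80 14  0 40 78 73 69 27  0 24 71 64 60 32  0 21
 60 56 73 25  0 30 77 61 73 17  0 43]
[209 217 185 203 212 210 128   0   0   0   8 197]
merlon phase 14.008305276462487 0.4465968119393396
[[-3.43533373e-01  9.39140466e-01  7.77557042e-05]
 [ 9.09077830e-01  3.32515812e-01  2.51019390e-01]
 [ 2.35716612e-01  8.63042236e-02 -9.67982056e-01]] [  92.20713276 -565.02882094  296.25523784]
[(array([0.274, 0.406]), 0.7)]
```

View pics/w2.png

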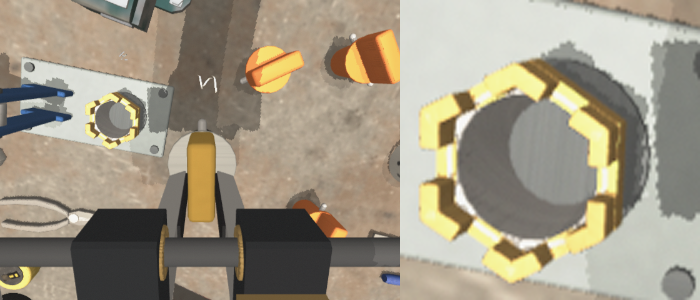

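Wrist view: the ring is clear at about (115,118) in the left panel. The notches lie at 44° + k·60°, and the depth data agrees. I will turn the plug to 224° over the neck.

```bash
python3 -m creep '[[[0.015,-0.12,0],[0,0,-0.15],1],[[0.03,-0.24,0],[0,0,-0.3],1],[[0.045,-0.33,0],[0,0,-0.45],1],[[0.054,-0.402,0],[0,0,-0.53],1],[[0.054,-0.402,0],[0,0,-0.53],1],[[0.054,-0.402,0.1],[0,0,-0.53],1],[[0.054,-0.402,0.1],[0,0,-0.53],1],[[0.054,-0.402,0.1],[0,0,-0.53],1]]' 40 >/dev/null; python3 -c "
from h import *
plan([569.9,-18.2,130],224)"
```

```text
t 6.65 pos [570.  -18.2 200.3] F [-0.2  0.1 -2.5] w 0.204 xang -136.0 tilt 0.06 q7 [-0.18  0.31  0.19  1.74 -0.07  1.1   2.37]
shift [0.000e+00 1.000e-04 2.345e-01]
turn [ 0.0009 -0.0009  0.    ]
```

Right on target. I'll lower to just above pin contact (TCP 120), then step down slowly.

```bash
python3 -m creep '[[[0,0,0.07],[0,0,0],1],[[0,0,0.14],[0,0,0],1],[[0,0,0.2],[0,0,0],1],[[0,0,0.25],[0,0,0],1],[[0,0,0.265],[0,0,0],1],[[0,0,0.265],[0,0,0],1]]'; python3 -m creep '[[[0,0,0.01],[0,0,0],1],[[0,0,0.02],[0,0,0],1],[[0,0,0.03],[0,0,0],1],[[0,0,0.03],[0,0,0],1]]'; python3 -c "
from h import *
plan([569.9,-18.2,103.3],224)"
```

```text
time_s: 7.25
tool_pos: [570.5, -18.9, 121.3]
tool_rot: [0.0, -0.374, 0.927, -0.0]
force: [-0.1, 0.0, -4.2]
width: 0.203
finger_force: 40.0
time_s: 7.65
tool_pos: [570.1, -19.3, 111.5]
tool_rot: [-0.0, -0.374, 0.927, 0.0]
force: [-0.1, 0.6, -3.1]
width: 0.2
finger_force: 40.0
t 7.65 pos [570.1 -19.3 111.5] F [-0.1  0.6 -3.1] w 0.2 xang -136.1 tilt 0.01 q7 [-0.16  0.41  0.18  1.83 -0.09  0.92  2.39]
shift [-0.002   0.0031  0.0274]
turn [ 0.0001 -0.0003 -0.0012]
```

No contact force 6 mm past ring height, so the pin is in the notches. Going on down.

```bash
python3 -m creep '[[[-0.001,0.002,0.01],[0,0,0],1],[[-0.001,0.002,0.018],[0,0,0],1],[[-0.001,0.002,0.025],[0,0,0],1],[[-0.001,0.002,0.029],[0,0,0],1],[[-0.001,0.002,0.029],[0,0,0],1]]'; python3 -c "
from h import *
plan([569.9,-18.2,103.3],224)"
```

```text
time_s: 8.15
tool_pos: [570.1, -18.5, 103.2]
tool_rot: [0.0, -0.374, 0.927, 0.0]
force: [-2.1, 1.2, 1.8]
width: 0.202
finger_force: 40.0
t 8.15 pos [570.1 -18.5 103.2] F [-2.1  1.2  1.8] w 0.202 xang -136.0 tilt 0.01 q7 [-0.16  0.42  0.18  1.83 -0.09  0.9   2.4 ]
shift [-0.0002  0.001  -0.0004]
turn [ 0.0001  0.0002 -0.001 ]
```

```bash
python3 -m creep '[[[0,0,0],[0,0,0],0.4],[[0,0,0],[0,0,0],0.4],[[0,0,0],[0,0,0],0.4],[[0,0,0],[0,0,0],0.4],[[0,0,0],[0,0,0],0.4],[[0,0,-0.1],[0,0,0],0.4],[[0,0,-0.2],[0,0,0],0.4],[[0,0,-0.35],[0,0,0],0.4],[[0,0,-0.5],[0,0,0],0.4],[[0,0,-0.6],[0,0,0],0.4],[[0,0,-0.6],[0,0,0],0.4]]'; python3 - <<'E'
from h import *
plan([569.9,-18.2,280],190)
for c in ['top','wrist']:
    p=camera_params(c);im,D=get_image(c);P=cloud(p,D)
    m=(np.hypot(P[...,0]-569.9,P[...,1]+18.2)<38)&(D>0)
    z=P[m];t=z[(z[:,2]>105)&(z[:,2]<140)];print(c,len(t))
    if len(t)>20: print(np.median(t[:,2]),cv2.minAreaRect(t[:,:2].astype(np.float32)))
    t=z[(z[:,2]>76)&(z[:,2]<100)&(np.hypot(z[:,0]-569.9,z[:,1]+18.2)>15)];
    if len(t)>20:print('shoulder',len(t),np.percentile(t[:,2],[25,50,75]),cv2.minEnclosingCircle(t[:,:2].astype(np.float32)))
    if c=='wrist': save('w3',im)
    hsv=cv2.cvtColor(im,cv2.COLOR_RGB2HSV)
    red=((hsv[...,0]<8)|(hsv[...,0]>172))&(hsv[...,1]>150)&(abs(P[...,0]-598)<80)&(abs(P[...,1]+208)<60)&(P[...,2]>200)
    if red.sum()>20:
        q=P[red];print('bar',len(q),q.mean(0).round(1))
E
```

```text
time_s: 9.25
tool_pos: [571.7, -18.8, 287.3]
tool_rot: [0.003, -0.374, 0.927, -0.001]
force: [0.0, -0.1, 0.2]
width: 0.601
finger_force: 0.0
t 9.25 pos [571.7 -18.8 287.3] F [ 0.  -0.1  0.2] w 0.601 xang -136.1 tilt 0.37 q7 [-0.19  0.24  0.2   1.63 -0.05  1.27  2.36]
shift [0.0031 0.0055 0.0242]
turn [-0.0034  0.0076  0.7543]
top 8
shoulder 262 [79.41529568 81.5475419  83.80278409] ((568.8736572265625, -18.80853271484375), 36.55841064453125)
wrist 1680
126.81081214207062 ((569.9332885742188, -18.130186080932617), (59.606597900390625, 19.95525360107422), 44.041080474853516)
shoulder 1677 [80.53740777 81.19672998 81.76112629] ((570.471435546875, -18.082584381103516), 36.33406066894531)
bar 30 [ 578.  -203.2  279. ]
```

View pics/w3.png

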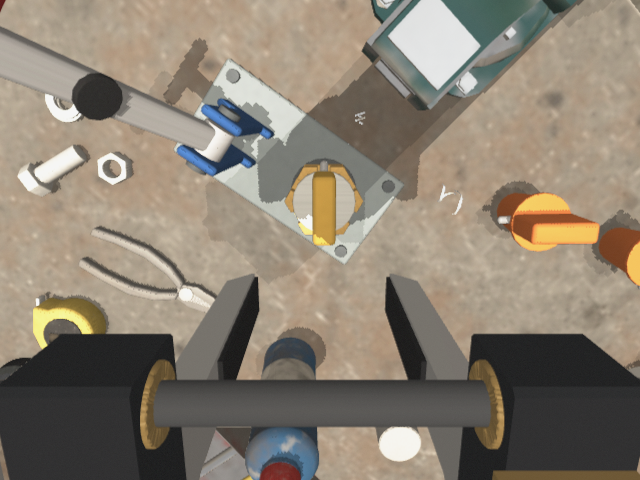

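The plug is seated: its top is at 126.8, its shoulder at 81, it is centred and at 44°. In the wrist view the plug is at (323,205) and the hold-down arm leans back toward (60,80). Now close the fingers, go over the bar and come down behind it.

```bash
python3 -m creep '[[[0,0,-0.1],[0,0,0.1],1],[[0,0,-0.2],[0,0,0.25],1],[[0.1,-0.14,-0.22],[0,0,0.4],1],[[0.2,-0.28,-0.22],[0,0,0.55],1],[[0.3,-0.42,-0.22],[0,0,0.7],1],[[0.4,-0.56,-0.22],[0,0,0.77],1],[[0.457,-0.653,-0.22],[0,0,0.77],1],[[0.457,-0.653,-0.22],[0,0,0.77],1],[[0.457,-0.653,-0.22],[0,0,0.77],1],[[0.457,-0.653,-0.22],[0,0,0.77],1]]' 20; python3 -c "
from h import *
plan([608.7,-255,289],189.3)"
```

```text
time_s: 10.35
tool_pos: [607.3, -253.6, 348.1]
tool_rot: [-0.001, -0.082, 0.997, 0.0]
force: [0.3, 1.0, 0.3]
width: 0.005
finger_force: 0.0
t 10.35 pos [ 607.3 -253.6  348.1] F [0.3 1.  0.3] w 0.005 xang -170.6 tilt 0.08 q7 [ 0.08  0.41  0.4   1.3  -0.16  1.46  2.2 ]
shift [-0.004  -0.0055  0.1969]
turn [ 0.0012 -0.0012  0.0015]
```

```bash
python3 -m creep '[[[0,0,0.1],[0,0,0],1],[[0,0,0.197],[0,0,0],1],[[0,0,0.197],[0,0,0],1],[[0,0.05,0.197],[0,0,0],1],[[0,0.08,0.197],[0,0,0],1],[[0,0.12,0.197],[0,0,0],1],[[0,0.16,0.197],[0,0,0],1],[[0,0.2,0.197],[0,0,0],1],[[0,0.24,0.197],[0,0,0],1],[[0,0.28,0.197],[0,0,0],1],[[0,0.3,0.197],[0,0,0],1],[[0,0.3,0.197],[0,0,0],1]]'; python3 - <<'E'
from h import *
plan([576.9,-61,289],189.3)
p=camera_params('side');im,D=get_image('side');P=cloud(p,D);hsv=cv2.cvtColor(im,cv2.COLOR_RGB2HSV)
red=((hsv[...,0]<8)|(hsv[...,0]>172))&(hsv[...,1]>150)&(abs(P[...,0]-590)<80)&(abs(P[...,1]+130)<180)&(P[...,2]>130)
q=P[red];print('bar',len(q),np.median(q,0).round(1))
E
```

```text
time_s: 11.55
tool_pos: [592.8, -165.0, 290.0]
tool_rot: [0.0, -0.082, 0.997, 0.0]
force: [-0.2, -0.0, 0.5]
width: 0.003
finger_force: 0.0
t 11.55 pos [ 592.8 -165.   290. ] F [-0.2 -0.   0.5] w 0.003 xang -170.6 tilt 0.01 q7 [-0.06  0.34  0.37  1.52 -0.12  1.31  2.06]
shift [-0.0042  0.3507  0.0033]
turn [0.0002 0.0002 0.0014]
bar 456 [ 599.3 -212.4  286.1]
```

```bash
python3 - <<'E'
from h import *
im,D=get_image('side');save('s4',cv2.resize(im[200:420,200:440],(640,586)))
E
```

```text
(no output)
```

View pics/s4.png

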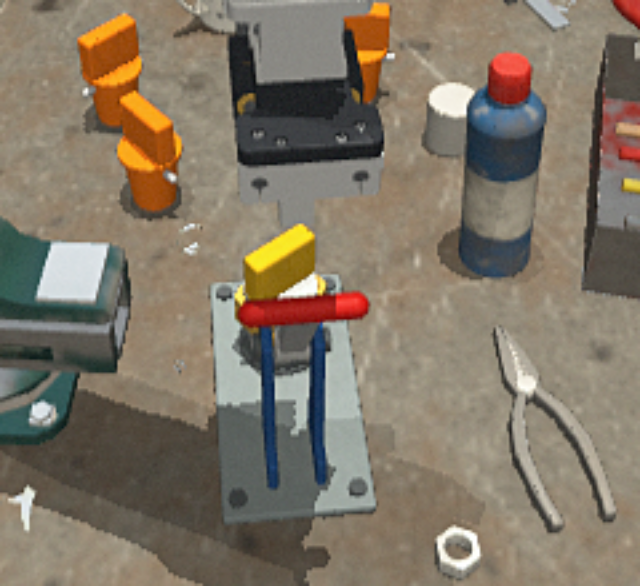

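The side crop shows the fingers at about (295,215), in front of the bar at (305,308), which has not moved. The tips rode over it, so the pass was too shallow. I will go back behind it, lower this time.

```bash
python3 -m creep '[[[0,0,-0.1],[0,0,0],1],[[0,0,-0.2],[0,0,0],1],[[0,0,-0.2],[0,0,0],1],[[0,-0.12,-0.2],[0,0,0],1],[[0,-0.24,-0.2],[0,0,0],1],[[0,-0.33,-0.2],[0,0,0],1],[[0,-0.33,-0.2],[0,0,0],1],[[0,-0.33,-0.1],[0,0,0],1],[[0,-0.33,0],[0,0,0],1],[[0,-0.33,0.1],[0,0,0],1],[[0,-0.33,0.12],[0,0,0],1],[[0,-0.33,0.12],[0,0,0],1]]'; python3 - <<'E'
from h import *
plan([576.9,-61,289],189.3)
ims=[]
for c in['side','top']:
    p=camera_params(c);im,D=get_image(c);P=cloud(p,D);hsv=cv2.cvtColor(im,cv2.COLOR_RGB2HSV)
    red=((hsv[...,0]<8)|(hsv[...,0]>172))&(hsv[...,1]>150)&(abs(P[...,0]-590)<80)&(abs(P[...,1]+130)<180)&(P[...,2]>130)
    q=P[red];print('bar',len(q),np.median(q,0).round(1));ims.append(im)
save('s5',np.hstack([cv2.resize(ims[0][200:440,180:440],(400,400)),cv2.resize(ims[1][130:330,370:570],(400,400))]))
E
```

```text
time_s: 12.85
tool_pos: [608.5, -263.5, 253.5]
tool_rot: [-0.001, -0.081, 0.997, 0.0]
force: [0.5, -0.3, 0.4]
width: 0.006
finger_force: 0.0
t 12.85 pos [ 608.5 -263.5  253.5] F [ 0.5 -0.3  0.4] w 0.006 xang -170.7 tilt 0.08 q7 [ 0.09  0.46  0.39  1.44 -0.18  1.28  2.23]
shift [-0.0051  0.6831 -0.118 ]
turn [ 0.0007 -0.0016 -0.    ]
bar 53 [ 569.2 -218.8  283.6]
bar 356 [ 598.5 -206.6  288. ]
```

View pics/s5.png

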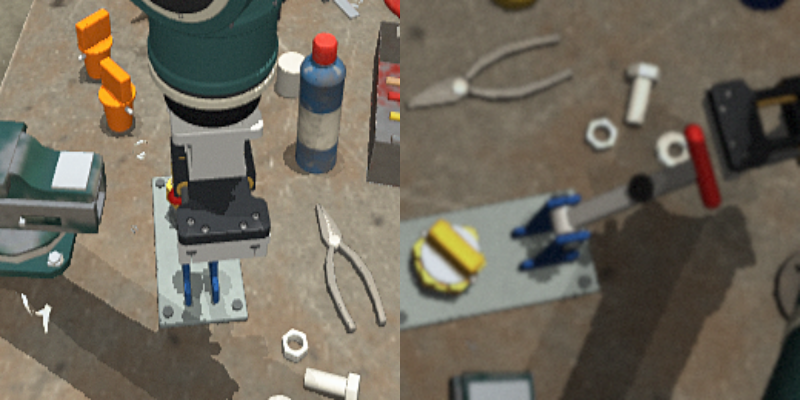

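Both views have the tool behind the bar. I will push a short way and check.

```bash
cat > bar.py <<'E'
from h import *
plan([576.9,-61,255],189.3)
for c in['side','top']:
    p=camera_params(c);im,D=get_image(c);P=cloud(p,D);hsv=cv2.cvtColor(im,cv2.COLOR_RGB2HSV)
    red=((hsv[...,0]<8)|(hsv[...,0]>172))&(hsv[...,1]>150)&(abs(P[...,0]-590)<80)&(abs(P[...,1]+90)<200)&(P[...,2]>130)
    q=P[red]
    if len(q): print('bar',len(q),np.median(q,0).round(1))
E
python3 -m creep '[[[0,0.05,0],[0,0,0],1],[[0,0.1,0],[0,0,0],1],[[0,0.13,0],[0,0,0],1],[[0,0.16,0],[0,0,0],1],[[0,0.19,0],[0,0,0],1],[[0,0.22,0],[0,0,0],1],[[0,0.25,0],[0,0,0],1]]';python3 bar.py
```

```text
time_s: 13.65
tool_pos: [599.6, -197.5, 262.8]
tool_rot: [0.008, -0.078, 0.997, -0.006]
force: [0.8, -6.0, 7.0]
width: 0.007
finger_force: 2.6
t 13.65 pos [ 599.6 -197.5  262.8] F [ 0.8 -6.   7. ] w 0.007 xang -171.1 tilt 1.11 q7 [-0.02  0.38  0.39  1.53 -0.14  1.24  2.11]
shift [0.0046 0.4617 0.0198]
turn [-0.0172  0.0178 -0.0085]
bar 26 [ 561.9 -187.7  300.7]
bar 136 [ 569.5 -173.6  304.8]
```

```bash
python3 -m creep '[[[0,0.04,0],[0,0,0],1],[[0,0.08,0],[0,0,0],1],[[0,0.12,0],[0,0,0],1],[[0,0.16,0],[0,0,0],1],[[0,0.2,0],[0,0,0],1],[[0,0.24,0],[0,0,0],1],[[0,0.28,0],[0,0,0],1],[[0,0.32,0],[0,0,0],1],[[0,0.35,0],[0,0,0],1],[[0,0.38,0],[0,0,0],1],[[0,0.38,0],[0,0,0],1]]';python3 bar.py
```

```text
time_s: 14.85
tool_pos: [578.2, -75.7, 253.9]
tool_rot: [0.0, -0.082, 0.997, 0.0]
force: [0.2, -0.2, 0.1]
width: 0.003
finger_force: 0.0
t 14.85 pos [578.2 -75.7 253.9] F [ 0.2 -0.2  0.1] w 0.003 xang -170.6 tilt 0.03 q7 [-0.19  0.3   0.34  1.65 -0.1   1.22  1.9 ]
shift [-0.0038  0.049  -0.0035]
turn [0.0006 0.0002 0.0019]
bar 23 [541.9 -60.5 294.4]
bar 222 [558.6 -51.5 296.3]
```

```bash
python3 -m creep '[[[0,0.03,0],[0,0,0],1],[[0,0.06,0],[0,0,0],1],[[0,0.08,0],[0,0,0],1],[[0,0.08,0],[0,0,0],1],[[0,0.06,-0.1],[0,0,0],1],[[0,0.06,-0.2],[0,0,0],1],[[0,0.06,-0.2],[0,0,0],1]]';python3 bar.py
```

```text
time_s: 15.65
tool_pos: [576.6, -59.9, 317.6]
tool_rot: [0.003, -0.081, 0.997, -0.0]
force: [-0.1, -1.3, -0.4]
width: 0.002
finger_force: 0.0
t 15.65 pos [576.6 -59.9 317.6] F [-0.1 -1.3 -0.4] w 0.002 xang -170.7 tilt 0.3 q7 [-0.22  0.25  0.34  1.57 -0.08  1.34  1.86]
shift [ 0.0008 -0.0034  0.2086]
turn [-0.0012  0.0066 -0.0006]
bar 294 [573.  -37.2 284.1]
bar 188 [554.9 -35.2 285.3]
```

```bash
python3 -m creep '[[[0,0.1,-0.02],[0,0,0],1],[[0,0.12,0],[0,0,0],1],[[0,0.134,0.079],[0,0,0],1],[[0,0.175,0.12],[0,0,0],1],[[0,0.211,0.155],[0,0,0],1],[[0,0.245,0.2],[0,0,0],1],[[0,0.274,0.245],[0,0,0],1],[[0,0.297,0.295],[0,0,0],1],[[0,0.318,0.345],[0,0,0],1],[[0,0.33,0.4],[0,0,0],1],[[0,0.338,0.454],[0,0,0],1],[[0,0.338,0.454],[0,0,0],1]]';python3 bar.py
```

```text
time_s: 16.95
tool_pos: [557.7, 41.2, 175.5]
tool_rot: [-0.002, -0.081, 0.997, -0.0]
force: [-0.1, 1.2, -0.1]
width: 0.004
finger_force: 0.0
t 16.95 pos [557.7  41.2 175.5] F [-0.1  1.2 -0.1] w 0.004 xang -170.7 tilt 0.18 q7 [-0.34  0.32  0.26  1.8  -0.09  1.04  1.69]
shift [-0.0071 -0.3466 -0.2651]
turn [-0.0001 -0.004   0.0008]
bar 289 [571.9 -37.1 283.5]
```

The bar has not moved: I went past it on the front side. I will rise, come back over its centre, and press down following its arc.

```bash
python3 -m creep '[[[0,0,-0.16],[0,0,0],1],[[0,0,-0.32],[0,0,0],1],[[0,0,-0.48],[0,0,0],1],[[0,0,-0.5],[0,0,0],1],[[0,-0.12,-0.5],[0,0,0],1],[[0,-0.24,-0.5],[0,0,0],1],[[0,-0.265,-0.5],[0,0,0],1],[[0,-0.265,-0.5],[0,0,0],1]]'>/dev/null;python3 -m creep '[[[0,0,0.04],[0,0,0],1],[[0,0,0.072],[0,0,0],1],[[0,0.015,0.09],[0,0,0],1],[[0,0.03,0.108],[0,0,0],1],[[0,0.045,0.112],[0,0,0],1],[[0,0.065,0.13],[0,0,0],1],[[0,0.085,0.145],[0,0,0],1],[[0,0.105,0.165],[0,0,0],1],[[0,0.125,0.187],[0,0,0],1]]';python3 bar.py
```

```text
time_s: 18.75
tool_pos: [565.6, -0.2, 271.1]
tool_rot: [0.0, -0.081, 0.997, -0.0]
force: [-0.6, 0.4, 0.2]
width: 0.006
finger_force: 0.0
t 18.75 pos [ 5.656e+02 -2.000e-01  2.711e+02] F [-0.6  0.4  0.2] w 0.006 xang -170.7 tilt 0.01 q7 [-0.3   0.25  0.3   1.67 -0.08  1.24  1.75]
shift [-0.0044 -0.206   0.0538]
turn [-0.0001  0.0002  0.0001]
bar 297 [574.  -36.9 284. ]
bar 1 [546.4  64.2 639.2]
```

```bash
python3 -m creep '[[[0,0,-0.12],[0,0,0],1],[[0,0,-0.2],[0,0,0],1],[[0,-0.1,-0.2],[0,0,0],1],[[0,-0.25,-0.2],[0,0,0],1],[[0,-0.38,-0.2],[0,0,0],1],[[0,-0.43,-0.2],[0,0,0],1],[[0,-0.43,-0.1],[0,0,0],1],[[0,-0.43,0.04],[0,0,0],1],[[0,-0.43,0.145],[0,0,0],1],[[0,-0.43,0.145],[0,0,0],1],[[0,-0.43,0.145],[0,0,0],1]]';python3 bar.py;python3 -m creep '[[[0,0.04,0],[0,0,0],1],[[0,0.08,0],[0,0,0],1],[[0,0.11,0],[0,0,0],1],[[0,0.14,0],[0,0,0],1],[[0,0.17,0],[0,0,0],1],[[0,0.19,0],[0,0,0],1],[[0,0.19,0],[0,0,0],1]]';python3 bar.py
```

```text
time_s: 19.95
tool_pos: [586.8, -128.0, 229.1]
tool_rot: [0.0, -0.081, 0.997, -0.0]
force: [-0.5, -0.3, 1.5]
width: 0.004
finger_force: 0.0
t 19.95 pos [ 586.8 -128.   229.1] F [-0.5 -0.3  1.5] w 0.004 xang -170.7 tilt 0.02 q7 [-0.12  0.35  0.37  1.64 -0.13  1.18  2.01]
shift [-0.0034  0.2258 -0.0862]
turn [-0.0003  0.0002  0.0001]
bar 25 [539.5 -42.7 283.7]
bar 377 [569.9 -32.8 285.5]
time_s: 20.75
tool_pos: [577.3, -70.8, 228.1]
tool_rot: [0.0, -0.082, 0.997, 0.0]
force: [-0.5, 0.1, 0.2]
width: 0.003
finger_force: 0.0
t 20.75 pos [577.3 -70.8 228.1] F [-0.5  0.1  0.2] w 0.003 xang -170.6 tilt 0.01 q7 [-0.21  0.31  0.35  1.69 -0.11  1.16  1.9 ]
shift [-0.0041  0.0326 -0.0896]
turn [0.0002 0.0001 0.0015]
bar 21 [538.1 -41.3 281.9]
bar 108 [545.8 -37.  285.7]
```

```bash
python3 - <<'E'
from h import *
a,_=get_image('side');b,_=get_image('top');c,_=get_image('wrist')
save('c6',np.hstack([cv2.resize(a[240:400,230:390],(400,400),interpolation=cv2.INTER_CUBIC),np.vstack([cv2.resize(b[170:310,350:530],(400,300)),cv2.resize(c,(400,300))])[:400*0+600] if 0 else cv2.resize(b[180:300,360:480],(400,400),interpolation=cv2.INTER_CUBIC)]))
cv2.imwrite('pics/c6.png',np.vstack([cv2.imread('pics/c6.png'),np.hstack([cv2.resize(c[:,:,::-1],(266,200)),np.zeros((200,534,3),np.uint8)])]))
E
```

```text
(no output)
```

View pics/c6.png

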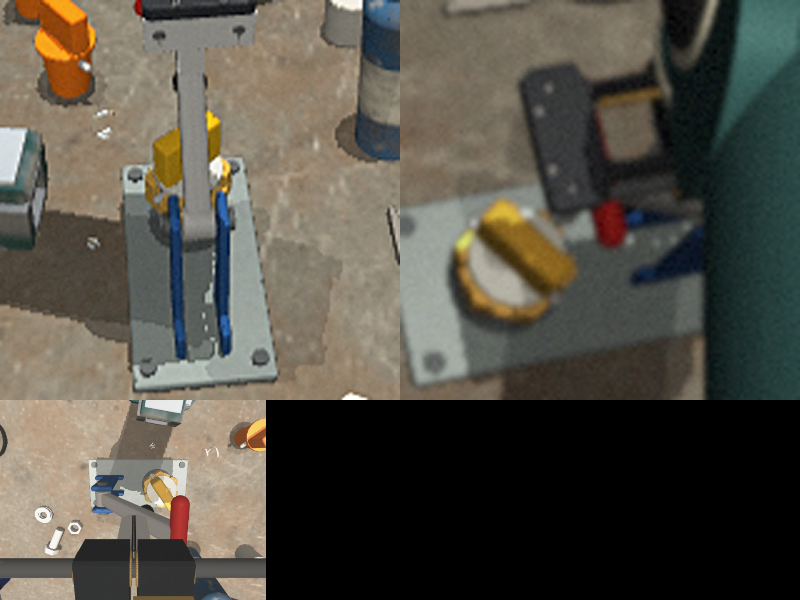

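```bash
python3 - <<'E'
from h import *
p=camera_params('wrist');im,D=get_image('wrist');P=cloud(p,D);hsv=cv2.cvtColor(im,cv2.COLOR_RGB2HSV)
s=env.sense();T=s['tool_pos']
print('tip px',proj(p,T+[0,0,-17]),'tcp',proj(p,T))
red=((hsv[...,0]<8)|(hsv[...,0]>172))&(hsv[...,1]>150)&(P[...,2]>150)&(D>0)
q=P[red];print('bar',len(q),q.mean(0).round(1),q.min(0).round(),q.max(0).round(), 'maxz med',np.percentile(q[:,2],90))
# into stand frame
o=np.array([569.9,-18.2,0]);a=np.radians(9.3);R=np.array([[np.cos(a),np.sin(a),0],[-np.sin(a),np.cos(a),0],[0,0,1]])
Q=(P-o)@R.T
print('bar stand',np.median(((q-o)@R.T),0).round(1),'tool stand',(R@(T-o)).round(1))
m=(D>0)&(abs(Q[...,0])<45)&(Q[...,1]>-125)&(Q[...,1]<0)&(Q[...,2]>165)&~red
for z in range(165,310,10):
    w=m&(abs(Q[...,2]-z)<5); 
    if w.sum()>5:
        e=Q[w];print(z,w.sum(),'x',np.percentile(e[:,0],[2,50,98]).round(),'y',np.percentile(e[:,1],[2,50,98]).round())
v,u=np.where(m);print(u.min(),u.max(),v.min(),v.max())
E
```

```text
tip px (np.float64(321.51261954737987), np.float64(265.95452566834217)) tcp (np.float64(321.48136857697983), np.float64(277.0434539192289))
bar 4360 [553.3 -36.8 284.4] [535. -46. 277.] [578. -24. 288.] maxz med 286.39373287257445
bar stand [-19.8 -16.  284.9] tool stand [ -1.5 -54.6 228. ]
165 166 x [-10.  -6.   8.] y [-98. -96. -82.]
175 351 x [-10.  -5.   9.] y [-95. -90. -76.]
185 391 x [-10.  -6.   8.] y [-88. -84. -69.]
195 450 x [-10.  -5.   8.] y [-82. -77. -62.]
205 490 x [-10.  -5.   8.] y [-75. -71. -56.]
215 481 x [-10.  -7.   4.] y [-69. -64. -45.]
225 629 x [-12. -10.  -1.] y [-62. -50. -33.]
235 454 x [-10.  -9.   6.] y [-55. -49. -33.]
245 384 x [-10. -10.  -7.] y [-57. -41. -29.]
255 1167 x [-11.  -9.   7.] y [-64. -38. -24.]
265 1609 x [-11.  -9.   8.] y [-65. -34. -21.]
275 1604 x [-28.  -9.   4.] y [-66. -28. -22.]
285 907 x [-11. -10.   1.] y [-66. -52.  -7.]
295 962 x [-11. -10.  -9.] y [-66. -55. -43.]
305 599 x [-11. -10.  -8.] y [-66. -54. -43.]
0 639 229 479
```

The fingers overlap the shaft line without touching force, so only the bar itself makes contact, and they have not reached it yet on this pass. I will push on at this depth, with the bar well up the fingers.

```bash
python3 -m creep '[[[0,0.04,0],[0,0,0],1],[[0,0.08,0],[0,0,0],1],[[0,0.11,0],[0,0,0],1],[[0,0.14,0],[0,0,0],1],[[0,0.17,0.02],[0,0,0],1],[[0,0.2,0.04],[0,0,0],1],[[0,0.2,0.04],[0,0,0],1]]';cat > bw.py <<'E'
from h import *
o=np.array([569.9,-18.2,0]);a=np.radians(9.3);R=np.array([[np.cos(a),np.sin(a),0],[-np.sin(a),np.cos(a),0],[0,0,1]])
s=env.sense();print('t',s['time_s'],'tool stand',(R@(s['tool_pos']-o)).round(1),'F',np.round(s['force'],1))
for c in['wrist','side','top']:
    p=camera_params(c);im,D=get_image(c);P=cloud(p,D);hsv=cv2.cvtColor(im,cv2.COLOR_RGB2HSV);Q=(P-o)@R.T
    red=((hsv[...,0]<8)|(hsv[...,0]>172))&(hsv[...,1]>150)&(Q[...,2]>125)&(D>0)&(abs(Q[...,0])<50)
    q=Q[red]
    if len(q)>5:print(c,len(q),np.median(q,0).round(1),np.percentile(q,2,0).round(),np.percentile(q,98,0).round())
E
python3 bw.py
```

```text
time_s: 21.75
tool_pos: [567.0, -11.0, 214.9]
tool_rot: [-0.001, -0.082, 0.997, 0.0]
force: [0.4, -0.2, 0.6]
width: 0.002
finger_force: 0.0
t 21.75 tool stand [ -1.7   7.5 214.9] F [ 0.4 -0.2  0.6]
wrist 3852 [-12.9  32.9 237.1] [-36.  26. 232.] [ 16.  40. 239.]
side 185 [-11.   30.8 231.1] [-36.  27. 223.] [ 34.  38. 236.]
top 179 [-16.8  38.  229.5] [-36.  32. 224.] [ 32.  64. 377.]
```

```bash
python3 -m creep '[[[0,0,-0.12],[0,0,0],1],[[0,0,-0.22],[0,0,0],1],[[0,0,-0.22],[0,0,0],1],[[0,0.085,-0.22],[0,0,0],1],[[0,0.085,-0.2],[0,0,0],1],[[0,0.085,-0.15],[0,0,0],1],[[0,0.095,-0.12],[0,0,0],1],[[0,0.1,-0.097],[0,0,0],1],[[0,0.112,-0.07],[0,0,0],1],[[0,0.122,-0.047],[0,0,0],1],[[0,0.122,-0.047],[0,0,0],1]]';python3 bw.py
```

```text
time_s: 23.0
tool_pos: [561.3, 24.0, 229.2]
tool_rot: [-0.001, -0.081, 0.997, -0.0]
force: [0.2, 0.3, 0.0]
width: 0.006
finger_force: 0.0
t 23.0 tool stand [ -1.7  43.  229.2] F [0.2 0.3 0. ]
wrist 1878 [ -8.7  60.8 147. ] [-36.  53. 142.] [ 29.  67. 149.]
side 180 [ -4.6  55.2 146.3] [-36.  28. 138.] [ 34.  63. 441.]
top 161 [-17.9  61.4 147.5] [-36.  53. 143.] [ 10.  92. 392.]
```

The arm has dropped level by itself. I'll press lightly on the bar to bed it.

```bash
python3 -m creep '[[[0,0.05,0.08],[0,0,0],1],[[0,0.05,0.16],[0,0,0],1],[[0,0.05,0.2],[0,0,0],1],[[0,0.05,0.215],[0,0,0],1],[[0,0.05,0.225],[0,0,0],1],[[0,0.05,0.23],[0,0,0],1],[[0,0.05,0.23],[0,0,0],1]]';python3 bw.py
```

```text
time_s: 23.85
tool_pos: [559.6, 38.1, 161.7]
tool_rot: [0.0, -0.081, 0.997, -0.0]
force: [-0.1, -0.3, -0.9]
width: 0.004
finger_force: 0.0
t 23.85 tool stand [ -1.   57.3 161.7] F [-0.1 -0.3 -0.9]
wrist 2033 [-19.   60.7 146.9] [-36.  53. 142.] [ 22.  68. 149.]
side 175 [  1.9  55.3 146.4] [-35.  50. 137.] [ 34.  62. 152.]
```

```bash
python3 -m creep '[[[0,0,0.006],[0,0,0],1],[[0,0,0.012],[0,0,0],1],[[0,0,0.012],[0,0,0],1]]';python3 -m creep '[[[0,0,0.006],[0,0,0],1],[[0,0,0.012],[0,0,0],1],[[0,0,0.012],[0,0,0],1]]';python3 bw.py
```

```text
time_s: 24.3
tool_pos: [559.1, 38.3, 157.3]
tool_rot: [-0.0, -0.081, 0.997, -0.0]
force: [-0.4, 0.4, -0.2]
width: 0.005
finger_force: 0.0
time_s: 24.6
tool_pos: [559.1, 38.2, 153.7]
tool_rot: [-0.0, -0.081, 0.997, -0.0]
force: [-0.4, 0.5, 0.4]
width: 0.005
finger_force: 0.0
t 24.6 tool stand [ -1.5  57.4 153.7] F [-0.4  0.5  0.4]
wrist 2064 [-20.1  60.5 147. ] [-36.  53. 142.] [ 22.  67. 149.]
side 173 [ -0.2  55.3 145.9] [-35.  51. 137.] [ 34.  62. 151.]
```

```bash
for i in 1 2 3; do python3 -m creep '[[[0,0,0.006],[0,0,0],1],[[0,0,0.012],[0,0,0],1],[[0,0,0.012],[0,0,0],1]]' | egrep 'pos|^force'; done;python3 bw.py
```

```text
tool_pos: [559.1, 38.3, 150.1]
force: [0.2, 0.1, 0.2]
tool_pos: [559.1, 38.3, 146.5]
force: [-0.6, -0.0, 0.0]
tool_pos: [559.1, 38.2, 142.9]
force: [-0.5, -0.4, 0.1]
t 25.65 tool stand [ -1.5  57.4 142.9] F [-0.5 -0.4  0.1]
wrist 2111 [-21.3  60.1 146.9] [-37.  53. 142.] [ 22.  67. 149.]
side 176 [ -1.4  55.4 145.9] [-35.  51. 138.] [ 34.  62. 150.]
```

No contact at the bar's middle. I'll try its outer half, which is clear of the shaft joint.

```bash
python3 -m creep '[[[0,0,-0.1],[0,0,0],1],[[0,0,-0.16],[0,0,0],1],[[0,0,-0.16],[0,0,0],1],[[-0.085,0,-0.16],[0,0,0],1],[[-0.085,0.01,-0.1],[0,0,0],1],[[-0.085,0.01,-0.08],[0,0,0],1],[[-0.085,0.01,-0.08],[0,0,0],1]]' | egrep 'pos|^force'; for i in 1 2 3; do python3 -m creep '[[[0,0,0.005],[0,0,0],1],[[0,0,0.01],[0,0,0],1],[[0,0,0.01],[0,0,0],1]]' | egrep 'pos|^force'; done;python3 bw.py
```

```text
tool_pos: [583.0, 45.1, 165.9]
force: [-0.3, -0.5, 0.5]
tool_pos: [584.0, 45.3, 164.4]
force: [-0.7, -0.1, -0.6]
tool_pos: [583.9, 45.3, 161.0]
force: [1.2, -0.5, 0.0]
tool_pos: [583.8, 45.3, 157.9]
force: [0.6, 0.3, 0.5]
t 27.4 tool stand [ 24.   60.4 157.9] F [0.6 0.3 0.5]
wrist 3368 [ -9.6  60.8 147.1] [-35.  53. 142.] [ 26.  68. 149.]
side 174 [ -1.3  55.2 146.4] [-35.  51. 138.] [ 34.  62. 151.]
```

```bash
for i in 1 2 3 4; do python3 -m creep '[[[0,0,0.007],[0,0,0],1],[[0,0,0.014],[0,0,0],1],[[0,0,0.014],[0,0,0],1]]' | egrep 'pos|^force'; done;python3 bw.py
```

```text
tool_pos: [583.7, 45.2, 153.6]
force: [0.7, -0.2, 0.5]
tool_pos: [583.8, 45.3, 149.4]
force: [0.4, -0.3, -0.0]
tool_pos: [583.8, 45.3, 145.2]
force: [-0.1, -0.8, -0.5]
tool_pos: [583.8, 45.4, 141.1]
force: [1.1, 0.5, 0.6]
t 28.75 tool stand [ 24.   60.5 141.1] F [1.1 0.5 0.6]
wrist 3535 [-12.3  61.2 147. ] [-36.  53. 142.] [ 21.  68. 149.]
side 178 [  0.8  55.4 146.3] [-35.  44. 137.] [ 35.  63. 243.]
```

```bash
python3 - <<'E'
from h import *
o=np.array([569.9,-18.2,0]);a=np.radians(9.3);R=np.array([[np.cos(a),np.sin(a),0],[-np.sin(a),np.cos(a),0],[0,0,1]])
p=camera_params('wrist');im,D=get_image('wrist');Q=(cloud(p,D)-o)@R.T
for z in range(100,215,6):
    w=(D>0)&(abs(Q[...,0]-24)<22)&(abs(Q[...,1]-60)<20)&(abs(Q[...,2]-z)<3)
    if w.sum()>3: e=Q[w];print(z,w.sum(),'x',np.percentile(e[:,0],[5,50,95]).round(),'y',np.percentile(e[:,1],[5,50,95]).round(),im[w].mean(0).round())
# plug and foot state
w=(D>0)&(np.hypot(Q[...,0],Q[...,1])<30)&(Q[...,2]>70); print(np.histogram(Q[w][:,2],range(70,165,5)))
s=env.sense();print(env.tcp_to_tips,s['width'],proj(p,s['tool_pos']))
save('w7',im)
E
```

```text
142 214 x [ 4. 14. 22.] y [53. 67. 68.] [131.  49.  45.]
148 1534 x [ 3.  9. 21.] y [42. 58. 65.] [161.  91.  85.]
160 25 x [15. 16. 17.] y [57. 61. 64.] [93. 80. 76.]
166 161 x [15. 15. 17.] y [53. 61. 68.] [108. 103.  98.]
172 285 x [15. 15. 17.] y [50. 60. 71.] [111. 107. 102.]
178 316 x [15. 15. 17.] y [49. 61. 72.] [111. 107. 101.]
184 364 x [15. 15. 17.] y [50. 61. 71.] [111. 107. 102.]
190 397 x [15. 15. 17.] y [49. 60. 72.] [110. 106. 101.]
196 464 x [15. 15. 17.] y [49. 61. 72.] [112. 108. 102.]
202 496 x [15. 15. 17.] y [49. 61. 72.] [110. 106. 101.]
208 571 x [15. 15. 17.] y [49. 61. 72.] [111. 107. 101.]
214 637 x [15. 15. 17.] y [49. 60. 72.] [110. 106. 101.]
(array([  18,  160, 1814,  118,  138,  135,  141,  145,  150,  147,  268,
       1808,  185,  222,  290, 5295,   14,    0]), array([ 70,  75,  80,  85,  90,  95, 100, 105, 110, 115, 120, 125, 130,
       135, 140, 145, 150, 155, 160]))
17.0 0.0025059765734962024 (np.float64(321.43098876844954), np.float64(277.11970582555654))
```

View pics/w7.png

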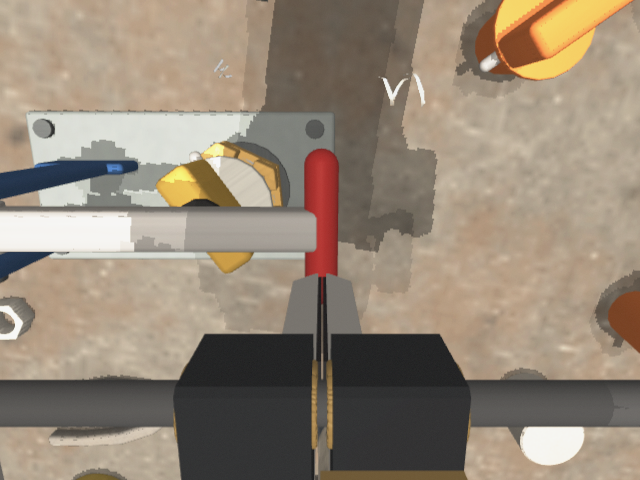

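Wrist view: the arm lies level over the plug, with the foot on it near (205,205), and the bar is at (322,215). The finger tips at (322,275) end at about z=158, still 10 mm above the bar: they are effectively shorter than stated. Going down a little more.

```bash
python3 -m creep '[[[0,0,0.015],[0,0,0],1],[[0,0,0.025],[0,0,0],1],[[0,0,0.025],[0,0,0],1]]' | egrep 'pos|^force'; for i in 1 2 3; do python3 -m creep '[[[0,0,0.004],[0,0,0],1],[[0,0,0.008],[0,0,0],1],[[0,0,0.008],[0,0,0],1]]' | egrep 'pos|^force'; done
```

```text
tool_pos: [583.6, 45.3, 133.3]
force: [0.4, -0.5, -0.4]
tool_pos: [583.9, 45.3, 131.3]
force: [-0.3, 0.1, -0.8]
tool_pos: [583.9, 45.3, 128.9]
force: [0.4, 0.6, -0.3]
tool_pos: [584.2, 45.4, 127.9]
force: [-8.2, -0.2, 18.8]
```

Pressed down with 19 N. Retreat and check.

```bash
python3 -m creep '[[[0,0,-0.05],[0,0,0],1],[[0,0,-0.15],[0,0,0],1],[[0,0,-0.3],[0,0,0],1],[[0,0,-0.45],[0,0,0],1],[[0,0,-0.45],[0,0,0],1],[[0,0,-0.45],[0,0,0],1]]' | egrep 'pos|^force'; python3 bw.py; python3 - <<'E'
from h import *
o=np.array([569.9,-18.2,0]);a=np.radians(9.3);R=np.array([[np.cos(a),np.sin(a),0],[-np.sin(a),np.cos(a),0],[0,0,1]])
p=camera_params('wrist');im,D=get_image('wrist');Q=(cloud(p,D)-o)@R.T
r=np.hypot(Q[...,0],Q[...,1]);w=(D>0)&(r<30);q=Q[w]
for lo,hi in((77,86),(122,131),(140,155)):
    t=q[(q[:,2]>lo)&(q[:,2]<hi)];print(lo,len(t),np.median(t,0).round(1))
t=Q[(D>0)&(abs(Q[...,0])<9)&(Q[...,1]>-70)&(Q[...,1]<45)&(Q[...,2]>135)&(Q[...,2]<165)];print('arm slope',np.polyfit(t[:,1],t[:,2],1))
E
```

```text
tool_pos: [584.3, 45.4, 262.9]
force: [0.3, 0.4, -0.3]
t 30.75 tool stand [ 24.5  60.4 262.9] F [ 0.3  0.4 -0.3]
wrist 1718 [ -3.1  60.8 147. ] [-35.  54. 143.] [ 33.  67. 149.]
side 172 [ -1.4  55.4 145.7] [-35.  50. 138.] [ 34.  62. 151.]
top 130 [  1.2  63.8 147.8] [-34.  59. 142.] [ 45. 123. 608.]
77 888 [-15.5  11.   81.2]
122 973 [-12.7  -4.1 126.9]
140 2241 [ -0.7  -0.2 148.1]
arm slope [-1.03416957e-03  1.48155567e+02]
```

Arm level (slope −0.001), shoulder at 81, plug top at 127, and the robot is clear. Handing in.

```bash
python3 -c "
from cell import env
print(env.finish_job())"
```

```text
the job is handed in; nothing more can be done
None
```

The job is handed in at about 31 s on the clock: by my last measurements the plug sits fully home with its pin in the ring's notches and the hold-down arm rests level on it. The verdict wasn't shown, and I never went near the spray can, slug or mug but didn't re-measure them.

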